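# Slide the specimen-slide box round the rack into the reader bay

## Robot

A 6-joint arm with a two-finger parallel gripper is mounted at the origin on the work surface. World frame = base frame: x ahead of the robot, y to its left, z up, the work surface at z = 0. Lengths are in m, angles in degrees, forces in N, time in s.
With the tool pointing down it reaches from about 0.25 to 0.725 m from the base axis. Payload 9.7 kg.
Tool frame: the origin (TCP) lies at the centre of the arm's flange, where the gripper is bolted on; the fingertips stand 173 mm ahead of it and the grasp point (between the pads) lies 155 mm ahead of it; z points along the fingers, y is the line along which they close (so a half turn about z gives the same grasp; the last joint's range is limited). The gripper opens to 85 mm and grips with 20 to 120 N. Pads are 22 mm wide; open, the fingers measure 114 mm over their backs; the gripper's body (76 mm by 85 mm) begins 54 mm behind the grasp point. The pads swing forward as they close: fully open they stand 13 mm farther back than shut.
Start: joints at [67.953, 4.979, 10.078, 95.1, 0, 90], TCP at [0.206, 0.51, 0.405] pointing down, gripper open.
Joint ranges: [-179.16, 179.16], [-48.56, 103.87], [-65.8, 70.77], [-126.05, 130.52], [-82.76, 87.17], [-180, 180]. Speed limits (degrees/s): [127.2, 127.2, 147.25, 180, 180, 180].

## Interface

Orientations are given as [roll, pitch, yaw] about the fixed x, y, z axes, in that order (R = Rz(yaw) Ry(pitch) Rx(roll)).
In Python, from workcell import monitor, camera, get_calibration, bot gives the robot as it stands.
- The arm moves only by the tool carry_out, never from a script. Its argument "targets" is text: rows parted by semicolons, each of 7 numbers parted by spaces: the shift along the tool's x, y, z in units of 0.04 m (1.0 is 0.04 m), then the turn, a rotation vector about the tool's x, y, z in units of 0.1 rad (1.0 is 0.1 rad), then the opening, from -1 (shut) to 1 (fully open), so that 0 is half open. A call has exactly 8 rows; each row shifts and turns the commanded pose from where the row before left it, along the tool's axes as they then stand; what a row does not reach is not made up. A row lasts 1/12 s, in which the tool goes at most 41.7 mm and 7.16 degrees, less where a joint would pass 70% of its speed; a pose out of reach is approached as far as the arm can. A call with a number of a shift or a turn outside -1 to 1 is refused whole. A call with a gripper value outside its range is refused whole. The fingers move at their own pace and stop on an object; "newtons" is the grip in N (left out, the last holds). Time passes only in rows, so rows that do not move let the fingers close, or fill a call up. It gives the time, the measured TCP pose, the force, the opening and the grip force at its end, in the units of the state.
- monitor.get_obs(): the state, without advancing time (a new reading comes with each control period).
- camera(name): name is "scene" or "side" or "wrist"; returns the picture (480x640x3 uint8, red, green, blue); there is no depth.
- get_calibration(name): a dict with "fx", "fy", "cx", "cy" (pixels), "view" (4x4, takes a point from world to camera coordinates). Camera axes: x right, y down, z forward; pixel columns grow to the right and rows downward; lengths in m; the calibration is good to about 2 mm. A picture is of the moment at which its call begins: read the wrist's pose just before it. get_calibration takes no time and is no camera call; for the wrist camera it gives the pose at the moment of the call.
- bot.job_done(): hands the job in; it is judged then, once.
The state is a dict: "time": time; "q": joint angles; "qd": joint speeds; "joint_efforts": joint torques, N m; "ee_pos": TCP position; "tcp_rot": TCP orientation; "wrist_force": force on the tool from outside, world axes, zero at the start; "torque": the same for the moment, N m; "opening": finger opening in m; "grasp_force": force on a finger pad.
Only numpy, scipy, OpenCV 4.12 (cv2) and the standard library are available. Lean on these libraries where they do the work, as an engineer would, in place of code of your own. Each camera call takes 0.05 s, during which the arm holds its last target. There are 200 camera calls.

## Task

Slide the grey slide box flat along the bench, round the vial rack and pipette-tip box without touching either, and into the reader's loading bay. Feel for the sprung stop and press the box squarely against it with about 7 N for a second, never hard (14 N is too much), then let go and move clear, leaving the box resting against the stop. Do not lift or tip the box or force it against the rails, and leave everything else where it is.

Things in the scene. Friction and masses are not known exactly. Their poses are not given: they have to be found in the camera images.
- slide_box_center (a point): Centre (half-way up) of the closed grey slide box: a loose block 96 mm along its x, 110 mm along its y, 28 mm tall, about 0.4 kg (varies by 30 percent), with a paper label on top. No handle and too wide to grasp. It slides on the bench against some 1 to 4 N of friction.
- slide_box: The slide box itself, origin at the centre of its underside. Its y axis is to lie along the bay's y, so that its 96 mm wide -y end goes in first.
- bay: Fixed loading bay: two parallel aluminium rails 18 mm tall, 102 mm apart inside (3 mm of play each side of the box). Origin on the bench at the centre of the mouth. Rails run from there 115 mm along the bay's -y, the way the box goes in; flared lips stand out 27 mm to the +y side, opening to about 127 mm. x points across.
- reader: Slide reader: white fixed housing 170 mm wide, 150 mm deep, 70 mm tall, closing the inner end of the bay. Origin on the bench at the centre of its front face, 130 mm inside the mouth; axes parallel to the bay's. It carries the stop, a black pad 60 mm wide that faces the mouth, centred, 4 to 20 mm above the bench.
- stop_zone (a point): Fixed point 70 mm inside the mouth: the middle of the range in which the stop pad is set. The pad itself is not measured: its face lies anywhere within 15 mm of here along the bay's y. It is sprung: it gives 1 mm per newton for 14 mm, then is solid. When let go it pushes the box back a few mm until bench friction holds it, still touching.
- vial_rack: White vial rack with capped vials, fixed: 60 mm along its x, 150 mm along its y, 68 mm tall, origin at the centre of its underside. Stands on the near or the far side of the way to the bay, changing places with the pipette-tip box.
- tip_box: Pipette-tip box, clear with a grey top, fixed: 84 mm along its x, 124 mm along its y, 66 mm tall, origin at the centre of its underside.
- oil_bottle: small amber dropper bottle, 32 mm diameter, 75 mm tall, loose bystander, origin at the centre of its underside
- petri_dish: closed flat dish, 90 mm diameter, 15 mm tall, loose bystander, origin at the centre of its underside
- stain_jar: glass jar, 56 mm diameter, 85 mm tall, loose bystander, origin at the centre of its underside
- spatula: lab spatula 180 mm long lying flat, loose bystander
- beaker: glass beaker, 72 mm diameter, 90 mm tall, loose bystander, origin at the centre of its underside
- slide_mailer: white slide mailer 30 x 85 x 20 mm, loose bystander, origin at the centre of its underside

How it is judged:
By the outcome, as a careful person would: the job done as asked, in the order asked, and still so for the second after the job is handed in, with the robot touching nothing.
It also fails if it takes over 72 s, if anything falls off the work surface, if the arm or the gripper's body presses on something with over 40 N, if the wrist force passes 120 N, or if a joint passes its speed limit or range.

## Working session

There is one attempt and no reset: what is moved stays moved. The work goes in short steps, Python scripts to look and compute and a tool call to move; the robot and the scene stay as the last step left them, time stands still between calls to the robot, and variables do not carry over. Pictures are saved under pics/ and viewed, at most 10 in all, crops included, and the job is handed in when it is done.

Besides the shell and the picture viewer there is one more tool, called after "Call:" as name(argument=value, ...) on one line, values as JSON. carry_out: Moves the arm, as the interface text tells. Shifts and turns lie within -1 to 1; 1 stands for 0.04 m of shift or 0.1 rad of turn. Its arguments: {"type":"object","properties":{"targets":{"type":"string"},"newtons":{"type":"number"}},"required":["targets"]}

```bash
mkdir -p pics; ls
python3 - <<'E'
from workcell import monitor,camera,get_calibration
import cv2
o=monitor.get_obs();print({k:o[k] for k in('time','ee_pos','tcp_rot','wrist_force','opening')})
for n in('scene','side'):
    cv2.imwrite(f'pics/{n}0.png',camera(n)[:,:,::-1]);c=get_calibration(n);print(n,c)
E
```

```text
pics
{'time': 0.0, 'ee_pos': array([0.20645999, 0.50977251, 0.40397232]), 'tcp_rot': array([-1.79921639e+02,  4.66763752e-04,  1.57951755e+02]), 'wrist_force': array([0.41722773, 0.02085465, 0.38192254]), 'opening': 0.08512625041069767}
scene {'fx': 446.4685997744511, 'fy': 446.4685997744511, 'cx': 324.7803098954132, 'cy': 234.4744576711691, 'view': array([[ 0.32205096,  0.94671207,  0.00440937, -0.29933207],
       [ 0.73954177, -0.24866282, -0.62549562, -0.38747647],
       [-0.59106781,  0.20470238, -0.78021522,  1.27211566],
       [ 0.        ,  0.        ,  0.        ,  1.        ]])}
side {'fx': 458.07139398236086, 'fy': 458.07139398236086, 'cx': 318.5674499713633, 'cy': 244.64665738571478, 'view': array([[ 0.76949257, -0.63829888,  0.02134781, -0.36225742],
       [-0.34394253, -0.44233683, -0.82827632,  0.30936268],
       [ 0.53813077,  0.63001005, -0.55991304,  0.5527652 ],
       [ 0.        ,  0.        ,  0.        ,  1.        ]])}
```

View pics/scene0.png

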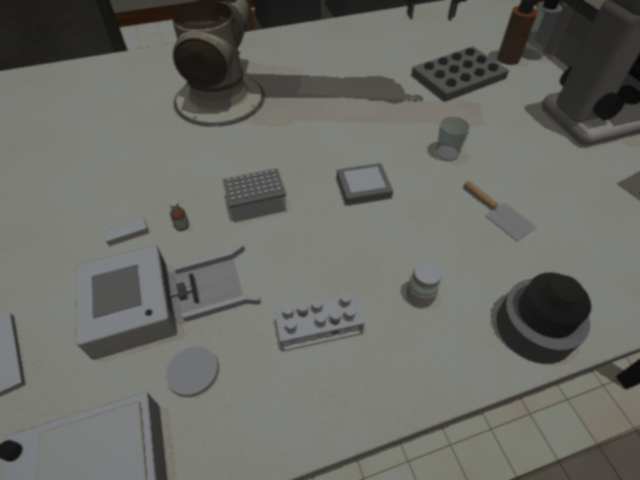

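View pics/side0.png

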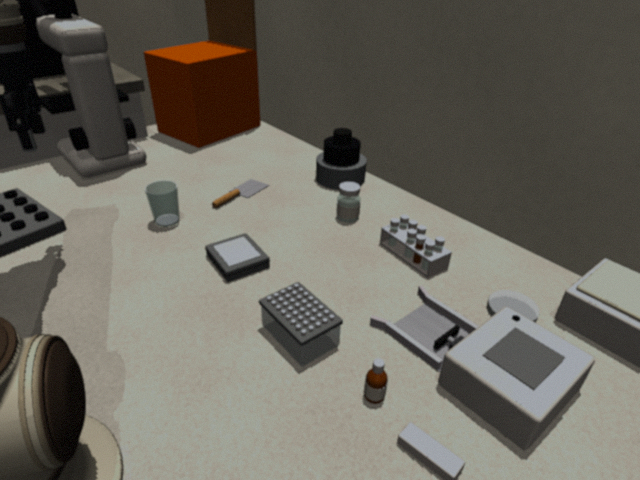

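The scene view shows the box near (365,182), the tip box (255,192), the rack (320,322), the bay mouth at (245,270), and the reader (125,300). The side view shows the same layout. I'll crop both for corner positions.

Run:
```python
import cv2
a=cv2.imread('pics/scene0.png')[155:355,130:400];cv2.imwrite('pics/c1.png',cv2.resize(a,(783,580),interpolation=cv2.INTER_CUBIC))
a=cv2.imread('pics/side0.png')[200:400,190:460];cv2.imwrite('pics/c2.png',cv2.resize(a,(783,580),interpolation=cv2.INTER_CUBIC))
```

```text
(no output)
```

View pics/c1.png

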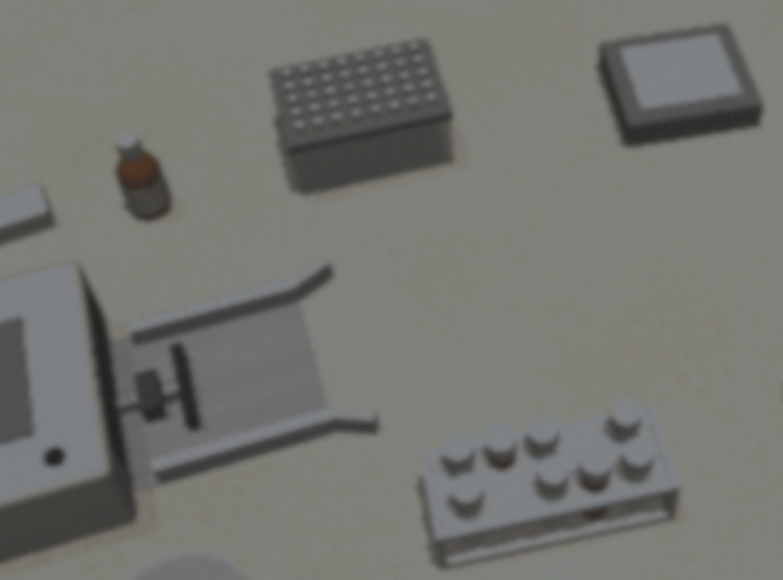

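View pics/c2.png

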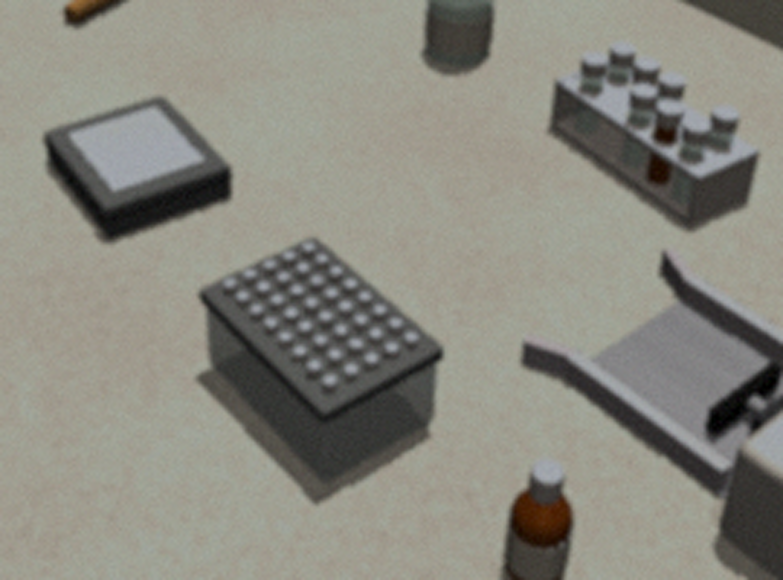

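```bash
cat > h.py <<'E'
import numpy as np
from workcell import get_calibration
from scipy.optimize import least_squares
def proj(c,P):
    p=np.c_[P,np.ones(len(P))]@c['view'].T
    return np.c_[c['fx']*p[:,0]/p[:,2]+c['cx'],c['fy']*p[:,1]/p[:,2]+c['cy']]
def back(c,uv,z):
    R=c['view'][:3,:3];t=c['view'][:3,3];o=-R.T@t
    uv=np.atleast_2d(uv);d=np.c_[(uv[:,0]-c['cx'])/c['fx'],(uv[:,1]-c['cy'])/c['fy'],np.ones(len(uv))]@R
    return o+d*((z-o[2])/d[:,2])[:,None]
def fit(obs,x0):  # obs: list of (calib, local pts Nx3, uv Nx2); pose x,y,yaw
    def f(v):
        c,s=np.cos(v[2]),np.sin(v[2]);R=np.array([[c,-s,0],[s,c,0],[0,0,1]])
        return np.concatenate([(proj(k,L@R.T+[v[0],v[1],0])-uv).ravel() for k,L,uv in obs])
    r=least_squares(f,x0,loss='soft_l1');return r.x,np.abs(r.fun).round(1)
def rect(a,b,z): return np.array([[-a/2,-b/2,z],[-a/2,b/2,z],[a/2,b/2,z],[a/2,-b/2,z]])
E
python3 - <<'E'
from h import *
A=get_calibration('scene');B=get_calibration('side')
a=lambda l:np.array(l)/2.9+[130,155]
b=lambda l:np.array(l)/2.9+[190,200]
S={'box':(.028,[(602,46),(728,27),(760,107),(625,130)],[(230,173),(163,97),(47,137),(105,210)]),
'tip':(.066,[(271,70),(428,40),(450,117),(290,145)],[(441,352),(325,415),(202,294),(313,240)]),
'rack':(.068,[(422,478),(655,407),(678,487),(437,540)],[(555,80),(690,190),(757,153)]),
'rail':(.018,[(133,335),(298,290),(330,266),(157,470),(335,420),(378,420)],[(525,345),(572,352),(730,470),(665,255),(688,290)])}
for n,(z,p,q) in S.items():
    print(n);P=back(A,a(p),z);print(P[:,:2].round(4).tolist());print(back(B,b(q),z)[:,:2].round(4).tolist())
    if n!='rail':print(np.linalg.norm(np.diff(P[:,:2],axis=0),axis=1).round(3))
E
```

```text
box
[[0.4153, 0.2065], [0.4269, 0.3121], [0.5188, 0.2996], [0.5083, 0.1917]]
[[0.4988, 0.1906], [0.5146, 0.3023], [0.4203, 0.3079], [0.4092, 0.2071]]
[0.106 0.093 0.108]
tip
[[0.3986, -0.0533], [0.4043, 0.0672], [0.4884, 0.0612], [0.4787, -0.0547]]
[[0.466, -0.062], [0.3876, -0.0594], [0.3902, 0.0588], [0.4703, 0.0585]]
[0.121 0.084 0.116]
rack
[[0.7665, -0.0334], [0.7653, 0.1136], [0.8199, 0.1067], [0.8071, -0.0353]]
[[0.7184, 0.0944], [0.6901, -0.0524], [0.7587, -0.0535]]
[0.147 0.055 0.143]
rail
[[0.5718, -0.189], [0.5702, -0.0751], [0.5567, -0.0493], [0.6806, -0.1874], [0.6809, -0.0732], [0.6899, -0.0467]]
[[0.5457, -0.0531], [0.5636, -0.0751], [0.5637, -0.1926], [0.6795, -0.05], [0.6637, -0.0821]]
```

Call:
carry_out(targets="-0.78 -0.52 0.23 0 0 0 0; -0.78 -0.52 0.23 0 0 0 0; -0.78 -0.52 0.23 0 0 0 0; -0.78 -0.52 0.23 0 0 0 0; -0.78 -0.52 0.23 0 0 0 0; -0.78 -0.52 0.23 0 0 0 0; -0.78 -0.52 0.23 0 0 0 0; -0.78 -0.52 0.23 0 0 0 0", newtons=20)

```text
time: 0.77
ee_pos: [0.3758, 0.2601, 0.3305]
tcp_rot: [-180.0, -0.0, 158.0]
wrist_force: [0.9, -0.0, 0.2]
opening: 0.0429
grasp_force: 0.0
```

Call:
carry_out(targets="0 0 0 0 0 -0.69 0; 0 0 0 0 0 -0.69 0; 0 0 0 0 0 -0.69 0; 0 0 0 0 0 -0.69 0; 0 0 0 0 0 0 0; 0 0 0 0 0 0 0; 0 0 0 0 0 0 0; 0 0 0 0 0 0 0")

```text
time: 1.43
ee_pos: [0.3753, 0.2619, 0.331]
tcp_rot: [-180.0, -0.0, 173.7]
wrist_force: [-0.4, 0.4, -0.1]
opening: 0.0425
grasp_force: 0.0
```

Run:
```python
from h import *
from workcell import monitor,camera
import cv2
A=get_calibration('scene');B=get_calibration('side')
o=monitor.get_obs();print(o['time'],o['ee_pos'],o['tcp_rot'],o['wrist_force'],o['opening'])
c=get_calibration('wrist');print(c)
cv2.imwrite('pics/w1.png',camera('wrist')[:,:,::-1])
a=lambda l:np.array(l)/2.9+[130,155]
b=lambda l:np.array(l)/2.9+[190,200]
for z in(.04,.045,.05,.055):
  print(z,back(A,a([(422,478),(655,407),(678,487),(437,540)]),z)[:,:2].mean(0),back(B,b([(555,80),(690,190),(757,153)]),z)[:,:2].round(3).tolist())
print('jar',back(A,(424,295),0.)[:,:2],back(B,(348,215),0.)[:,:2],'beaker',back(A,(448,152),0.)[:,:2])
```

```text
1.4333 [0.37527925 0.26193014 0.33100067] [-1.79993585e+02 -5.60944515e-03  1.73688391e+02] [-0.43563787  0.39075144 -0.07414228] 0.0424853729755789
{'fx': 396.0385301516101, 'fy': 396.0385301516101, 'cx': 318.39763736611843, 'cy': 232.21265682654723, 'view': array([[ 0.11024886,  0.99390328,  0.00120675, -0.30130476],
       [ 0.94664578, -0.1053766 ,  0.30456123, -0.34530053],
       [ 0.30283157, -0.03243516, -0.952492  ,  0.20524376],
       [ 0.        ,  0.        ,  0.        ,  1.        ]])}
0.04 [0.77556625 0.04247317] [[0.753, 0.124], [0.723, -0.031], [0.796, -0.032]]
0.045 [0.77809124 0.04165904] [[0.747, 0.119], [0.718, -0.035], [0.789, -0.036]]
0.05 [0.78061623 0.0408449 ] [[0.741, 0.113], [0.712, -0.039], [0.783, -0.04]]
0.055 [0.78314122 0.04003077] [[0.735, 0.108], [0.706, -0.042], [0.776, -0.043]]
jar [[0.77023202 0.25832728]] [[0.78030578 0.25882475]] beaker [[0.41130818 0.50646331]]
```

View pics/w1.png

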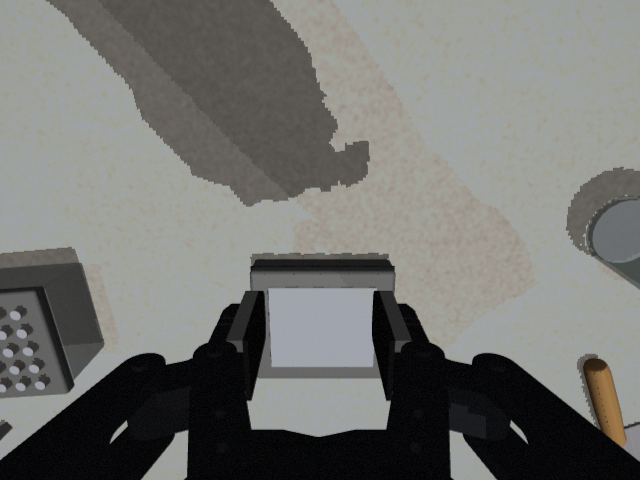

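The wrist view shows the box's robot-side top edge from (251,269) to (394,269), level in the picture, and its far edge at about row 378. The tip box is at left, below (75,290), and the beaker at right.

Run:
```python
from h import *
c=get_calibration('wrist')
P=back(c,[(251,269),(394,269),(318,378)],.028);print(P.round(4),np.linalg.norm(P[1]-P[0]))
print('tip corner floor',back(c,[(103,344)],0.),'top',back(c,[(44,288),(75,388)],.066))
print('finger line',proj(c,np.array([[.3753,.2619,.16],[.416,.257,.01]])))
```

```text
[[0.4079 0.2073 0.028 ]
 [0.4196 0.3134 0.028 ]
 [0.5096 0.2463 0.028 ]] 0.10668154736025837
tip corner floor [[0.47510928 0.06054295 0.        ]] top [[0.39091145 0.07976717 0.066     ]
 [0.46934156 0.07667698 0.066     ]]
finger line [[319.79162147 310.12444046]
 [318.36213143 263.10121647]]
```

Call:
carry_out(targets="0 0 0.94 0 0 0 0; 0 0 0.94 0 0 0 0; 0 0 0.94 0 0 0 0; 0 0 0.94 0 0 0 0; 0 0 0 0 0 0 0; -0.2 0 0 0 0 0 0; -0.2 0 0 0 0 0 0; 0 0 0 0 0 0 0")

```text
time: 2.15
ee_pos: [0.3936, 0.2607, 0.1837]
tcp_rot: [179.8, 0.2, 173.7]
wrist_force: [-0.6, 1.0, 0.6]
opening: 0.0429
grasp_force: 0.0
```

Call:
carry_out(targets="-0.15 0 0 0 0 0 0; -0.15 0 0 0 0 0 0; -0.15 0 0 0 0 0 0; -0.15 0 0 0 0 0 0; -0.15 0 0 0 0 0 0; -0.15 0 0 0 0 0 0; -0.15 0 0 0 0 0 0; -0.15 0 0 0 0 0 0")

```text
time: 2.82
ee_pos: [0.4395, 0.2548, 0.1806]
tcp_rot: [-180.0, -0.0, 173.8]
wrist_force: [-2.6, 0.5, 2.4]
opening: 0.0428
grasp_force: 1.4
```

Call:
carry_out(targets="-0.15 0 0 0 0 -0.14 0; -0.15 0 0 0 0 -0.14 0; -0.15 0 0 0 0 -0.14 0; -0.15 0 0 0 0 -0.14 0; -0.15 0 0 0 0 -0.14 0; -0.15 0 0 0 0 -0.14 0; -0.15 0 0 0 0 -0.14 0; -0.15 0 0 0 0 -0.11 0")

```text
time: 3.48
ee_pos: [0.4875, 0.252, 0.1806]
tcp_rot: [-180.0, -0.0, -179.9]
wrist_force: [-3.6, 0.3, 1.3]
opening: 0.0429
grasp_force: 1.2
```

Call:
carry_out(targets="-0.13 0 0 0 0 0 0; -0.13 0 0 0 0 0 0; -0.13 0 0 0 0 0 0; -0.13 0 0 0 0 0 0; -0.13 0 0 0 0 0 0; -0.13 0 0 0 0 0 0; -0.1 0 0 0 0 0 0; -0.05 0 0 0 0 0 0")

```text
time: 4.15
ee_pos: [0.5246, 0.252, 0.1806]
tcp_rot: [180.0, 0.0, 180.0]
wrist_force: [-2.7, 0.9, 0.5]
opening: 0.0428
grasp_force: 1.1
```

Run:
```python
from workcell import monitor,camera
import cv2,numpy as np
s=camera('scene')[150:340,140:440,::-1];t=camera('side')[180:390,190:490,::-1]
cv2.imwrite('pics/c3.png',cv2.resize(np.vstack([cv2.resize(s,(300,190)),t])[:400],(600,600*400//600*3//2//1),interpolation=cv2.INTER_CUBIC) if 0 else cv2.resize(np.hstack([s[:190],t[20:]]),(1200*2//3,190*4//3),interpolation=cv2.INTER_CUBIC))
w=camera('wrist');cv2.imwrite('pics/w2.png',w[:,:,::-1])
```

```text
(no output)
```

View pics/w2.png

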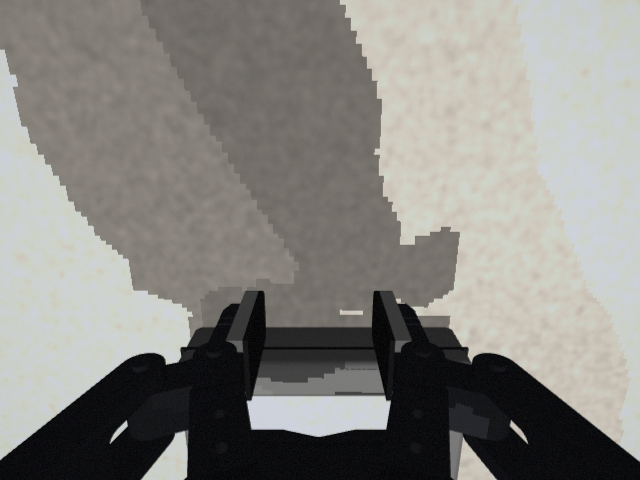

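The wrist view shows the box's near top edge level at row 350, from column 182 to 466, so it lies square to the fingers and about centred.

Run:
```python
from h import *
from workcell import monitor
o=monitor.get_obs();print(o['q'],o['ee_pos'],o['time'],o['wrist_force'])
c=get_calibration('wrist');print(back(c,[(182,350),(466,350)],.028),(-c['view'][:3,:3].T@c['view'][:3,3]))
```

```text
[ 2.56753437e+01  1.09241450e+01 -8.19455612e+00  7.08500177e+01
 -1.06313967e-02  2.56757771e+01] [0.52432833 0.25204137 0.18077553] 4.3 [-0.29256987  0.11687721  0.35385051]
[[0.53032498 0.20238766 0.028     ]
 [0.53044914 0.30455424 0.028     ]] [0.44653699 0.25129059 0.15072407]
```

Call:
carry_out(targets="0.5 0 0 0 0 0 0; 0 0 -1 0 0 -1 0; 0 0 -1 0 0 -1 0; 0 0 -1 0 0 -1 0; 0 0 -1 0 0 -1 0; 0 0 -0.7 0 0 -1 0; 0 0 0 0 0 -1 0; 0 0 0 0 0 -1 0")

```text
time: 4.97
ee_pos: [0.5042, 0.2522, 0.3715]
tcp_rot: [-179.9, 0.3, -139.6]
wrist_force: [0.3, 0.5, -0.7]
opening: 0.0428
grasp_force: 0.0
```

Call:
carry_out(targets="0 0 0 0 0 -1 0; 0 0 0 0 0 -1 0; 0 0 0 0 0 -1 0; 0 0 0 0 0 -1 0; 0 0 0 0 0 -1 0; 0 0 0 0 0 -1 0; 0 0 0 0 0 -1 0; 0 0 0 0 0 -1 0")

```text
time: 5.63
ee_pos: [0.5039, 0.2521, 0.3689]
tcp_rot: [-180.0, 0.0, -93.8]
wrist_force: [0.5, 0.2, -0.5]
opening: 0.0429
grasp_force: 0.0
```

Call:
carry_out(targets="0 0 0 0 0 -0.7 0; 0.95 -0.3 0 0 0 0 0; 0.95 -0.3 0 0 0 0 0; 0.95 -0.3 0 0 0 0 0; 0.95 -0.3 0 0 0 0 0; 0.95 -0.3 0 0 0 0 0; 0.95 -0.3 0 0 0 0 0; 0.95 -0.3 0 0 0 0 0")

```text
time: 6.3
ee_pos: [0.588, -0.0159, 0.3691]
tcp_rot: [-179.9, -0.0, -90.0]
wrist_force: [0.7, 0.7, -0.8]
opening: 0.0424
grasp_force: 0.0
```

Run:
```python
from workcell import monitor,camera
import cv2
o=monitor.get_obs();print(o['time'],o['ee_pos'],o['tcp_rot'],o['q'])
camera('wrist');cv2.imwrite('pics/w3.png',camera('wrist')[:,:,::-1])
```

```text
6.3 [ 0.58797544 -0.01593023  0.36907916] [-1.79940505e+02 -9.88096790e-03 -9.00293985e+01] [-1.55038062e+00  9.64131985e+00  1.12680037e+01  9.15669480e+01
 -8.29831530e-03 -9.15209916e+01]
```

View pics/w3.png

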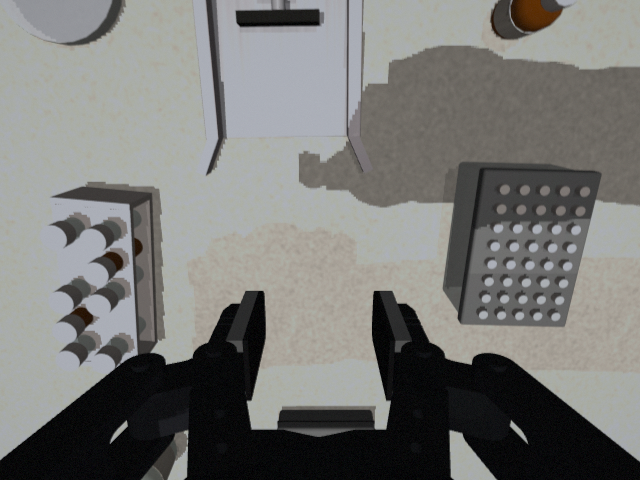

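The wrist view shows the plate's mouth edge at row 137 between columns 223 and 350. The rails run up from there, and the pad face spans columns 237 to 320 at rows 10–25. The box's front edge is at (278..375, 410), the rack is at left with its edge near column 157, and the tip box is at right with its edge near column 443.

Run:
```python
from h import *
import cv2
c=get_calibration('wrist')
print('mouth z0',back(c,[(223,137),(350,136)],0.)[:,:2])
print('inner z0',back(c,[(218,50),(348,50),(218,5),(348,5)],0.)[:,:2])
print('lip tips z18',back(c,[(207,174),(369,170)],.018)[:,:2])
print('pad bottom',back(c,[(237,25),(320,24)],.004)[:,:2],'top',back(c,[(237,10),(318,10)],.02)[:,:2])
print('rack',back(c,[(157,340),(153,205)],0.)[:,:2],'tip',back(c,[(443,293),(458,165)],0.)[:,:2],back(c,[(458,322)],.06)[:,:2])
print('box front top',back(c,[(278,410),(375,410)],.028)[:,:2])
g=cv2.cvtColor(cv2.imread('pics/w3.png'),6)
for r in(30,60,100):print(r,g[r,190:232].tolist(),g[r,338:368].tolist())
```

```text
mouth z0 [[ 0.6684125  -0.07301531]
 [ 0.56260412 -0.07319592]]
inner z0 [[ 0.66705798 -0.13936296]
 [ 0.56536497 -0.13873928]
 [ 0.66445896 -0.17057913]
 [ 0.56588724 -0.16996674]]
lip tips z18 [[ 0.67947173 -0.04513063]
 [ 0.54812562 -0.0476016 ]]
pad bottom [[ 0.65024626 -0.15615257]
 [ 0.58719132 -0.15644573]] top [[ 0.64662846 -0.162998  ]
 [ 0.58864107 -0.16263825]]
rack [[ 0.74874824  0.12106335]
 [ 0.73452048 -0.01518724]] tip [[ 0.47226176  0.0716022 ]
 [ 0.47029138 -0.04860961]] [[0.47864974 0.06718502]]
box front top [[0.62923929 0.18091263]
 [0.53604659 0.18140212]]
30 [170, 167, 170, 168, 168, 162, 173, 171, 173, 171, 173, 172, 172, 172, 172, 173, 173, 167, 118, 49, 48, 47, 47, 50, 75, 91, 91, 101, 152, 167, 168, 171, 173, 173, 172, 171, 173, 171, 171, 172, 171, 170] [172, 172, 172, 173, 173, 172, 169, 157, 147, 81, 102, 170, 174, 173, 173, 173, 173, 172, 172, 173, 174, 172, 172, 156, 128, 171, 171, 173, 172, 173]
60 [170, 169, 169, 170, 171, 173, 173, 169, 157, 174, 175, 174, 173, 173, 173, 174, 173, 174, 174, 174, 165, 104, 48, 47, 42, 47, 61, 88, 90, 104, 169, 168, 172, 173, 172, 174, 173, 172, 174, 174, 174, 173] [174, 172, 174, 175, 174, 171, 162, 161, 138, 72, 113, 173, 174, 175, 175, 173, 173, 173, 175, 175, 174, 173, 170, 125, 108, 119, 172, 173, 172, 174]
100 [173, 171, 172, 173, 172, 172, 172, 172, 172, 171, 173, 170, 154, 175, 172, 174, 175, 174, 175, 176, 175, 174, 174, 174, 154, 62, 51, 47, 47, 50, 76, 90, 91, 94, 125, 174, 174, 174, 174, 174, 174, 173] [174, 174, 174, 174, 175, 174, 173, 164, 131, 68, 137, 175, 174, 175, 175, 175, 175, 176, 176, 174, 168, 167, 148, 97, 107, 109, 111, 113, 115, 113]
```

Run:
```python
from h import *
c=get_calibration('wrist')
P=back(c,[(208.3,30),(211.2,60),(215,100)],.018)[:,:2];Q=back(c,[(348.3,30),(348.4,60),(348,100)],.018)[:,:2]
print(P,Q,(P+Q)/2,P-Q)
```

```text
[[ 0.66885251 -0.15054044]
 [ 0.66852028 -0.13033987]
 [ 0.66810589 -0.10203131]] [[ 0.56659855 -0.14990963]
 [ 0.56618157 -0.12971411]
 [ 0.56600652 -0.10141481]] [[ 0.61772553 -0.15022503]
 [ 0.61735092 -0.13002699]
 [ 0.61705621 -0.10172306]] [[ 0.10225395 -0.0006308 ]
 [ 0.10233871 -0.00062576]
 [ 0.10209937 -0.00061651]]
```

Call:
carry_out(targets="-0.95 0.3 0 0 0 0 0; -0.95 0.3 0 0 0 0 0; -0.95 0.3 0 0 0 0 0; -0.95 0.3 0 0 0 0 0; -0.95 0.3 0 0 0 0 0; -0.95 0.3 0 0 0 0 0; -0.95 0.3 0 0 0 0 0; 0 0 0 0 0 0.57 0")

```text
time: 7.07
ee_pos: [0.5016, 0.2575, 0.3688]
tcp_rot: [180.0, 0.1, -92.9]
wrist_force: [0.7, -0.1, -0.4]
opening: 0.0428
grasp_force: 0.0
```

Call:
carry_out(targets="0 0 0 0 0 1 0; 0 0 0 0 0 1 0; 0 0 0 0 0 1 0; 0 0 0 0 0 1 0; 0 0 0 0 0 1 0; 0 0 0 0 0 1 0; 0 0 0 0 0 1 0; 0 0 0 0 0 1 0")

```text
time: 7.73
ee_pos: [0.5037, 0.2524, 0.3689]
tcp_rot: [-180.0, 0.0, -139.4]
wrist_force: [-0.3, 0.5, -0.1]
opening: 0.0428
grasp_force: 0.0
```

Call:
carry_out(targets="0 0 0 0 0 1 0; 0 0 0 0 0 1 0; 0 0 0 0 0 1 0; 0 0 0.9 0 0 1 0; 0 0 0.9 0 0 1 0; 0 0 0.9 0 0 1 0; 0 0 0.9 0 0 1 0; 0 0 0.9 0 0 0 0")

```text
time: 8.4
ee_pos: [0.5035, 0.2523, 0.1874]
tcp_rot: [180.0, 0.1, -179.6]
wrist_force: [0.1, 0.2, 0.2]
opening: 0.0428
grasp_force: 0.0
```

Call:
carry_out(targets="0 0 0.2 0 0 0 0; 0 0 0 0 0 0 0; 0 0 0 0 0 0 0; -0.14 0 0 0 0 0 0; -0.14 0 0 0 0 0 0; -0.14 0 0 0 0 0 0; -0.14 0 0 0 0 0 0; 0 0 0 0 0 0 0")

```text
time: 9.07
ee_pos: [0.5277, 0.2524, 0.1813]
tcp_rot: [180.0, 0.1, -179.3]
wrist_force: [-0.6, 0.3, -0.9]
opening: 0.0427
grasp_force: 0.0
```

Call:
carry_out(targets="-0.11 0 0 0 0 0 0; -0.11 0 0 0 0 0 0; -0.11 0 0 0 0 0 0; -0.11 0 0 0 0 0 0; -0.11 0 0 0 0 0 0; -0.08 0 0 0 0 0 0; -0.05 0 0 0 0 0 0; 0 0 0 0 0 0 0")

```text
time: 9.73
ee_pos: [0.5541, 0.2527, 0.1806]
tcp_rot: [-180.0, 0.0, -179.3]
wrist_force: [-0.9, -0.5, 0.1]
opening: 0.0422
grasp_force: 0.0
```

Call:
carry_out(targets="0.6 0 0 0 0 0 0; 0 0 -1 0 0 -0.7 0; 0 0 -1 0 0 -1 0; 0 0 -0.8 0 0 -1 0; 0 0 0 0 0 -1 0; 0 0 0 0 0 -1 0; 0 0 0 0 0 -1 0; 0 0 0 0 0 -1 0")

```text
time: 10.4
ee_pos: [0.5298, 0.2524, 0.2929]
tcp_rot: [-180.0, 0.1, -140.6]
wrist_force: [-0.3, -0.6, 0.2]
opening: 0.0424
grasp_force: 0.0
```

Call:
carry_out(targets="0 0 0 0 0 -1 0; 0 0 0 0 0 -1 0; 0 0 0 0 0 -1 0; 0 0 0 0 0 -1 0; 0 0 0 0 0 -1 0; 0 0 0 0 0 -1 0; 0 0 0 0 0 -1 0; 0 0 0 0 0 -1 0")

```text
time: 11.07
ee_pos: [0.5298, 0.2524, 0.2927]
tcp_rot: [-180.0, 0.0, -94.7]
wrist_force: [0.4, -0.4, 0.4]
opening: 0.0426
grasp_force: 0.0
```

Call:
carry_out(targets="0 0 0 0 0 -1 0; -0.56 -0.53 0 0 0 0 0; -0.56 -0.53 0 0 0 0 0; -0.56 -0.53 0 0 0 0 0; -0.56 -0.53 0 0 0 0 0; 0 0 0 0 0 0 0; 0 0 0 0 0 0 0; 0 0 0 0 0 0 0")

```text
time: 11.73
ee_pos: [0.6133, 0.3429, 0.2922]
tcp_rot: [180.0, -0.0, -89.3]
wrist_force: [0.1, 0.1, 0.6]
opening: 0.0426
grasp_force: 0.0
```

Run:
```python
from workcell import monitor,camera
import cv2
o=monitor.get_obs();print(o['time'],o['ee_pos'],o['tcp_rot'],o['q'],o['wrist_force'])
cv2.imwrite('pics/w4.png',camera('wrist')[:,:,::-1])
```

```text
11.7333 [0.61327573 0.34293478 0.29219847] [ 1.79970645e+02 -3.16807172e-02 -8.92832046e+01] [ 2.92154770e+01  2.58041930e+01  2.29131975e+01  8.71499189e+01
 -1.38353265e-02 -6.15013053e+01] [0.11584334 0.10586715 0.56368931]
```

View pics/w4.png

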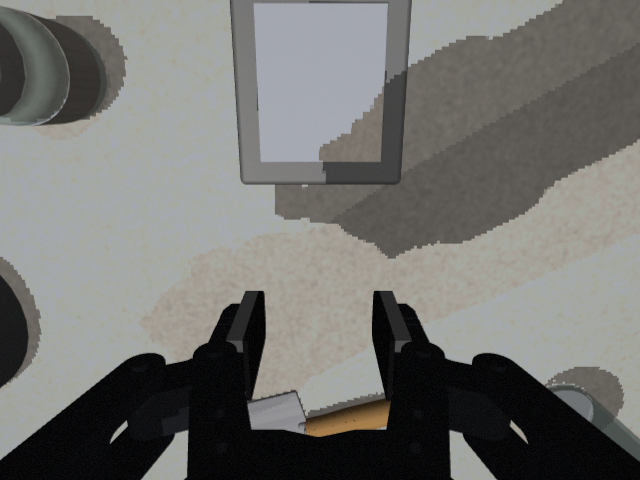

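The wrist view shows the box's rear top edge at row 183, columns 241–403. The spatula lies behind the fingers, with its nearest edge at about (250..300, 395). The jar is at the left edge.

Run:
```python
from h import *
import cv2
c=get_calibration('wrist')
P=back(c,[(241,181),(403,181),(233,5),(411,5)],.028);print(P[:,:2],P[:2].mean(0),P[2:].mean(0))
print('spat',back(c,[(248,402),(300,392),(388,402)],.004)[:,:2],'jar',back(c,[(125,75)],0.)[:,:2])
g=cv2.cvtColor(cv2.imread('pics/w4.png'),6)
for r in(20,80,140):print(r,g[r,226:252].tolist(),g[r,396:420].tolist())
print(g[172:192,260].tolist(),g[172:192,300].tolist())
```

```text
[[0.66008241 0.30762685]
 [0.56318951 0.306465  ]
 [0.65982618 0.21423338]
 [0.56618322 0.21313195]] [0.61163596 0.30704593 0.028     ] [0.6130047  0.21368266 0.028     ]
spat [[0.66768538 0.48958255]
 [0.62626164 0.47946426]
 [0.55623697 0.48820216]] jar [[0.73415556 0.24753772]]
20 [165, 165, 164, 165, 157, 59, 90, 98, 109, 118, 120, 119, 120, 119, 120, 119, 119, 119, 119, 121, 120, 119, 118, 118, 118, 120] [116, 115, 116, 115, 115, 115, 116, 115, 114, 115, 110, 98, 89, 80, 100, 162, 165, 166, 166, 164, 167, 167, 165, 164]
80 [166, 167, 167, 166, 164, 167, 166, 163, 124, 81, 93, 105, 116, 123, 124, 121, 122, 125, 124, 123, 123, 123, 123, 121, 123, 122] [69, 70, 69, 69, 70, 68, 69, 64, 58, 53, 57, 106, 107, 108, 108, 109, 110, 109, 109, 108, 107, 105, 106, 105]
140 [168, 167, 167, 167, 168, 168, 167, 167, 168, 167, 168, 162, 101, 92, 100, 114, 127, 125, 126, 126, 125, 126, 126, 125, 126, 126] [68, 70, 68, 64, 61, 55, 54, 99, 105, 105, 103, 103, 104, 104, 104, 105, 105, 104, 104, 103, 100, 99, 101, 100]
[128, 127, 128, 128, 128, 128, 129, 127, 125, 112, 97, 84, 113, 169, 168, 167, 169, 168, 168, 168] [125, 124, 125, 125, 125, 125, 124, 125, 124, 108, 94, 77, 77, 105, 105, 105, 105, 104, 104, 103]
```

Call:
carry_out(targets="0 0 0.7 0 0 0 0; 0 0 0.7 0 0 0 0; 0 0 0.7 0 0 0 0; 0 0 0.69 0 0 0 0; 0 0 0 0 0 0 0; 0.15 0 0 0 0 0 0; 0.15 0 0 0 0 0 0; 0.15 0 0 0 0 0 0")

```text
time: 12.45
ee_pos: [0.6141, 0.3244, 0.1842]
tcp_rot: [-179.8, 0.1, -89.3]
wrist_force: [-0.1, 0.1, 0.9]
opening: 0.0426
grasp_force: 0.0
```

Call:
carry_out(targets="0.12 0 0 0 0 0 0; 0.12 0 0 0 0 0 0; 0.15 0 0 0 0 0 0; 0.15 0 0 0 0 0 0; 0.15 0 0 0 0 0 0; 0.15 0 0 0 0 0 0; 0.15 0 0 0 0 0 0; 0.15 0 0 0 0 0 0")

```text
time: 13.12
ee_pos: [0.6141, 0.2788, 0.181]
tcp_rot: [180.0, -0.0, -89.3]
wrist_force: [0.0, 3.2, 2.4]
opening: 0.0426
grasp_force: 1.4
```

Call:
carry_out(targets="0.2 0 0 0 0 0 0; 0.2 0 0 0 0 0 0; 0.2 0 0 0 0 0 0; 0.2 0 0 0 0 0 0; 0.2 0 0 0 0 0 0; 0.2 0 0 0 0 0 0; 0.2 0 0 0 0 0 0; 0.2 0 0 0 0 0 0")

```text
time: 13.78
ee_pos: [0.6149, 0.2145, 0.181]
tcp_rot: [180.0, -0.0, -89.3]
wrist_force: [-0.2, 2.4, 0.3]
opening: 0.0427
grasp_force: 1.2
```

Call:
carry_out(targets="0.2 0 0 0 0 0 0; 0.2 0 0 0 0 0 0; 0.2 0 0 0 0 0 0; 0.2 0 0 0 0 0 0; 0.2 0 0 0 0 0 0; 0.2 0 0 0 0 0 0; 0.2 0 0 0 0 0 0; 0.2 0 0 0 0 0 0")

```text
time: 14.45
ee_pos: [0.6157, 0.1506, 0.181]
tcp_rot: [180.0, -0.0, -89.3]
wrist_force: [-1.0, 2.2, 0.4]
opening: 0.0426
grasp_force: 0.9
```

Call:
carry_out(targets="0.2 0 0 0 0 0 0; 0.2 0 0 0 0 0 0; 0.2 0 0 0 0 0 0; 0.2 0 0 0 0 0 0; 0.2 0 0 0 0 0 0; 0.15 0 0 0 0 0 0; 0.1 0 0 0 0 0 0; 0 0 0 0 0 0 0")

```text
time: 15.12
ee_pos: [0.6164, 0.1005, 0.181]
tcp_rot: [180.0, -0.0, -89.3]
wrist_force: [0.6, 0.9, -0.1]
opening: 0.0427
grasp_force: 0.0
```

Run:
```python
from workcell import monitor,camera
import cv2
o=monitor.get_obs();print(o['time'],o['ee_pos'],o['tcp_rot'],o['wrist_force'])
cv2.imwrite('pics/w5.png',camera('wrist')[:,:,::-1])
```

```text
15.1167 [0.61635987 0.10047183 0.18104658] [ 1.79994815e+02 -3.03542604e-02 -8.93447767e+01] [ 0.55374306  0.8940422  -0.13814122]
```

View pics/w5.png

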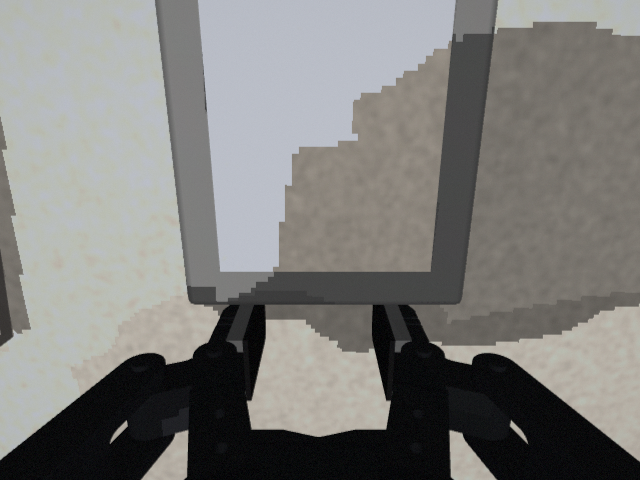

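The wrist view shows the box square to the fingers. Its rear corners are at (188,300) and (462,300), its sides reach columns 156 and 498 at row 2, and the bay is out of view ahead.

Run:
```python
from h import *
import cv2
c=get_calibration('wrist');g=cv2.cvtColor(cv2.imread('pics/w5.png'),6).astype(int)
for r in(3,15,28):
    L=150+np.abs(np.diff(g[r,150:185])).argmax();R=475+np.abs(np.diff(g[r,475:515])).argmax()
    P=back(c,[(L+1,r),(R+1,r)],.028);print(r,L,R,P[:,:2].round(4).tolist(),P.mean(0).round(4))
P=back(c,[(188,298),(463,298)],.028);print(P,P.mean(0))
```

```text
3 154 497 [[0.6628, -0.0041], [0.5683, -0.0052]] [ 0.6156 -0.0046  0.028 ]
15 155 495 [[0.6629, -0.0011], [0.5684, -0.0022]] [ 0.6157 -0.0017  0.028 ]
28 157 494 [[0.6627, 0.0021], [0.5682, 0.001]] [0.6155 0.0016 0.028 ]
[[0.66176042 0.08604584 0.028     ]
 [0.56690519 0.08494372 0.028     ]] [0.6143328  0.08549478 0.028     ]
```

Call:
carry_out(targets="0.14 0 0 0 0 0 0; 0.14 0 0 0 0 0 0; 0.14 0 0 0 0 0 0; 0.14 0 0 0 0 0 0; 0.14 0 0 0 0 0 0; 0.14 0 0 0 0 0 0; 0.14 0 0 0 0 0 0; 0.14 0 0 0 0 0 0")

```text
time: 15.83
ee_pos: [0.6169, 0.056, 0.1811]
tcp_rot: [-180.0, 0.0, -89.3]
wrist_force: [0.8, 2.7, 0.5]
opening: 0.0429
grasp_force: 1.1
```

Call:
carry_out(targets="0.12 0 0 0 0 0 0; 0.12 0 0 0 0 0 0; 0.12 0 0 0 0 0 0; 0.12 0 0 0 0 0 0; 0.12 0 0 0 0 0 0; 0.12 0 0 0 0 0 0; 0.12 0 0 0 0 0 0; 0.12 0 0 0 0 0 0")

```text
time: 16.5
ee_pos: [0.6174, 0.0178, 0.1811]
tcp_rot: [-180.0, 0.0, -89.3]
wrist_force: [0.2, 2.0, 1.2]
opening: 0.0427
grasp_force: 1.3
```

Call:
carry_out(targets="0.05 0 0 0 0 0 0; 0.05 0 0 0 0 0 0; 0.05 0 0 0 0 0 0; 0.05 0 0 0 0 0 0; 0.05 0 0 0 0 0 0; 0.05 0 0 0 0 0 0; 0.05 0 0 0 0 0 0; 0.05 0 0 0 0 0 0")

```text
time: 17.17
ee_pos: [0.6176, 0.0021, 0.1811]
tcp_rot: [-180.0, 0.0, -89.3]
wrist_force: [0.2, 3.0, 2.1]
opening: 0.0425
grasp_force: 1.4
```

Call:
carry_out(targets="0.04 0 0 0 0 0 0; 0.04 0 0 0 0 0 0; 0.04 0 0 0 0 0 0; 0.04 0 0 0 0 0 0; 0.04 0 0 0 0 0 0; 0.04 0 0 0 0 0 0; 0.03 0 0 0 0 0 0; 0.03 0 0 0 0 0 0")

```text
time: 17.83
ee_pos: [0.6177, -0.0099, 0.1811]
tcp_rot: [-180.0, 0.0, -89.3]
wrist_force: [-0.1, 2.7, 2.3]
opening: 0.0428
grasp_force: 1.5
```

Call:
carry_out(targets="0.025 0 0 0 0 0 0; 0.025 0 0 0 0 0 0; 0.025 0 0 0 0 0 0; 0.025 0 0 0 0 0 0; 0.025 0 0 0 0 0 0; 0.025 0 0 0 0 0 0; 0.025 0 0 0 0 0 0; 0.025 0 0 0 0 0 0")

```text
time: 18.5
ee_pos: [0.6178, -0.0178, 0.1811]
tcp_rot: [180.0, -0.0, -89.3]
wrist_force: [-0.3, 2.9, 2.6]
opening: 0.0429
grasp_force: 1.5
```

Call:
carry_out(targets="0.025 0 0 0 0 0 0; 0.025 0 0 0 0 0 0; 0.025 0 0 0 0 0 0; 0.025 0 0 0 0 0 0; 0.025 0 0 0 0 0 0; 0.025 0 0 0 0 0 0; 0.025 0 0 0 0 0 0; 0.025 0 0 0 0 0 0")

```text
time: 19.17
ee_pos: [0.6179, -0.0259, 0.1811]
tcp_rot: [180.0, 0.0, -89.3]
wrist_force: [-0.2, 3.0, 2.2]
opening: 0.0426
grasp_force: 1.4
```

Call:
carry_out(targets="0.02 0 0 0 0 0 0; 0.02 0 0 0 0 0 0; 0.02 0 0 0 0 0 0; 0.02 0 0 0 0 0 0; 0.02 0 0 0 0 0 0; 0.02 0 0 0 0 0 0; 0.02 0 0 0 0 0 0; 0.02 0 0 0 0 0 0")

```text
time: 19.83
ee_pos: [0.618, -0.0322, 0.1811]
tcp_rot: [-180.0, -0.0, -89.3]
wrist_force: [-0.3, 2.7, 1.7]
opening: 0.0425
grasp_force: 1.4
```

Call:
carry_out(targets="0.02 0 0 0 0 0 0; 0.02 0 0 0 0 0 0; 0.02 0 0 0 0 0 0; 0.02 0 0 0 0 0 0; 0.02 0 0 0 0 0 0; 0.02 0 0 0 0 0 0; 0.02 0 0 0 0 0 0; 0.02 0 0 0 0 0 0")

```text
time: 20.5
ee_pos: [0.6181, -0.0386, 0.1811]
tcp_rot: [-180.0, 0.0, -89.3]
wrist_force: [0.3, 4.3, 1.4]
opening: 0.0426
grasp_force: 2.0
```

Call:
carry_out(targets="0.01 0 0 0 0 0 0; 0.01 0 0 0 0 0 0; 0.01 0 0 0 0 0 0; 0.01 0 0 0 0 0 0; 0.01 0 0 0 0 0 0; 0.01 0 0 0 0 0 0; 0.01 0 0 0 0 0 0; 0.01 0 0 0 0 0 0")

```text
time: 21.17
ee_pos: [0.6181, -0.0414, 0.1811]
tcp_rot: [180.0, 0.1, -89.3]
wrist_force: [-0.4, 6.7, 2.8]
opening: 0.0431
grasp_force: 3.4
```

Call:
carry_out(targets="0.01 0 0 0 0 0 0; 0.01 0 0 0 0 0 0; 0.01 0 0 0 0 0 0; 0.01 0 0 0 0 0 0; 0.01 0 0 0 0 0 0; 0.01 0 0 0 0 0 0; 0.01 0 0 0 0 0 0; 0 0 0 0 0 0 0")

```text
time: 21.83
ee_pos: [0.6181, -0.0439, 0.1811]
tcp_rot: [180.0, 0.1, -89.3]
wrist_force: [-0.9, 7.9, 2.5]
opening: 0.0426
grasp_force: 4.3
```

Call:
carry_out(targets="0.01 0 0 0 0 0 0; 0.005 0 0 0 0 0 0; 0 0 0 0 0 0 0; 0 0 0 0 0 0 0; 0 0 0 0 0 0 0; 0 0 0 0 0 0 0; 0 0 0 0 0 0 0; 0 0 0 0 0 0 0")

```text
time: 22.5
ee_pos: [0.6181, -0.0444, 0.1811]
tcp_rot: [180.0, 0.1, -89.2]
wrist_force: [0.9, 9.3, 2.6]
opening: 0.0428
grasp_force: 4.6
```

Call:
carry_out(targets="0 0 0 0 0 0 0; 0 0 0 0 0 0 0; 0 0 0 0 0 0 0; 0 0 0 0 0 0 0; 0 0 0 0 0 0 0; 0 0 0 0 0 0 0; 0 0 0 0 0 0 0; 0 0 0 0 0 0 0")

```text
time: 23.17
ee_pos: [0.6181, -0.0444, 0.1811]
tcp_rot: [180.0, 0.1, -89.2]
wrist_force: [-0.2, 9.7, 2.1]
opening: 0.0426
grasp_force: 4.6
```

Call:
carry_out(targets="0 0 0 0 0 0 0; 0 0 0 0 0 0 0; -0.02 0 0 0 0 0 0; -0.02 0 0 0 0 0 0; -0.02 0 0 0 0 0 0; -0.02 0 0 0 0 0 0; -0.03 0 0 0 0 0 0; -0.03 0 0 0 0 0 0")

```text
time: 23.83
ee_pos: [0.618, -0.0397, 0.1809]
tcp_rot: [180.0, -0.0, -89.3]
wrist_force: [-0.3, 0.3, -0.9]
opening: 0.0429
grasp_force: 0.2
```

Call:
carry_out(targets="-0.05 0 0 0 0 0 0; -0.1 0 0 0 0 0 0; -0.3 0 0 0 0 0 0; -0.6 0 0 0 0 0 0; -0.2 0 -0.8 0 0 0 0; 0 0 -1 0 0 0 0; 0 0 -1 0 0 0 0; 0 0 -1 0 0 0 0")

```text
time: 24.5
ee_pos: [0.6169, 0.0116, 0.3346]
tcp_rot: [180.0, -0.0, -89.2]
wrist_force: [0.9, -0.6, 0.5]
opening: 0.0429
grasp_force: 0.0
```

Call:
carry_out(targets="0 0 -0.5 0 0 0 0; 0.8 0 0 0 0 0 0; 0.8 0 0 0 0 0 0; 0 0 0 0 0 0 0; 0 0 0 0 0 0 0; 0 0 0 0 0 0 0; 0 0 0 0 0 0 0; 0 0 0 0 0 0 0")

```text
time: 25.17
ee_pos: [0.6183, -0.0525, 0.3529]
tcp_rot: [180.0, 0.0, -89.2]
wrist_force: [-0.1, 0.3, 0.1]
opening: 0.0428
grasp_force: 0.0
```

Run:
```python
from workcell import monitor,camera
import cv2
o=monitor.get_obs();print(o['time'],o['ee_pos'],o['tcp_rot'],o['wrist_force'])
cv2.imwrite('pics/w6.png',camera('wrist')[:,:,::-1])
```

```text
25.1667 [ 0.61826202 -0.05247524  0.35292419] [ 1.79981841e+02  4.51275029e-03 -8.92181893e+01] [-0.07568493  0.27399974  0.12816657]
```

View pics/w6.png

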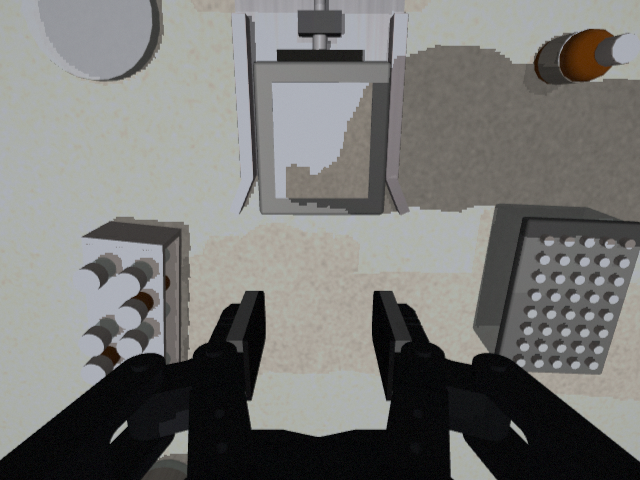

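The final wrist view shows the box square in the bay, spanning columns 253–390 and rows 62–213, with its front edge against the black pad at row 62. Nothing else has been disturbed and the gripper is well clear.

```bash
python3 -c "
from workcell import bot
print(bot.job_done())"
```

```text
the job is handed in; nothing more can be done
None
```

I slid the box into the loading bay and pressed it against the sprung stop with about 7 N for just over a second. Then I let go and handed the job in at about 25 s, with the box resting against the stop, the arm clear, and nothing else seen to have moved.

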